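# Hook the draw handle into the oven tray and pull the tray out

### The job

The rolls are done: take the draw handle, thread its curved hook through the ring on the front of the hot baking tray by swinging the handle round the hook's arc until the handle points straight out from the oven, then draw the tray smoothly out until you feel it come up against its stop. Touch the hot tray and oven with the handle only and go gently: never force the hook in the ring, yank the tray or press hard against the stop. Leave the tray out at its stop with the handle let go and still hooked in, the rolls still on the tray, and everything else undisturbed.

Things in the scene. Friction and masses are not known exactly. Their poses are not given: they have to be found in the camera images.
- handle: draw handle lying flat on the worktop: black bar grip 100 long, 18 wide, 16 mm high, with a steel C-shaped rod hook at one end, about 120 g. Origin under the middle of the bar, on its underside; x along the bar towards the hook, z up. The rod's axis lies level, 8 mm above the underside: straight from (50,0) to (70,0) mm, then an arc of 26 mm radius about (70,26) mm, towards +y, through 170 degrees
- hook_tip (a point): round end of the hook's rod, on its axis: (74.5, 51.6, 8) mm in the handle's frame, so the C opens back towards the bar. The rod is 8 mm thick, its last 10 degrees of arc 6.4 mm
- hook_bend (a point): point of the rod's axis 90 degrees into the arc, farthest from the bar: (96, 26, 8) mm in the handle's frame. When the hook is fully in, the handle points straight out from the tray (handle x = tray x) and the ring is round this point, give or take 8 mm along the rod
- ring_place (a point): place of the upright steel ring on the tray's front, 18 mm before the wall, 46 above the worktop. The ring (bore 11, outside 21, wire 5 mm) is bent from use: its centre is up to 4.5 mm off this point in x and in z (not y), rigid; feel for it. Axes as the oven's: x in, y along the bore. The tip enters along +y, the arc's centre 26 mm in front (-x), the handle swinging 80 degrees from +y to -x
- oven: mini oven, fixed: 420 wide (y), 320 deep (x), 260 mm high. Origin under its middle, front towards -x, z up. The ring starts 40 to 85 mm before the face, at y = 45 mm. The tray drags with about 5 N and meets a rigid stop after 55 to 75 mm; lean on it with some 12 N. The door lies open, 190 mm out from the face, 300 wide about y = 45 mm, top 22 mm above the worktop. Knobs 24 mm out at y = -158
- roll_a: bread roll on the tray, 68 mm across, 38 mm high; origin under its middle
- roll_b: another such bread roll on the tray
- mug: blue mug, 76 mm across, 90 mm high, standing on the worktop; leave it alone. Origin under its middle
- jam_jar: jam jar with a red lid, 64 mm across, 85 mm high; leave it alone. Origin under its middle
- salt: white salt pot, 48 mm across, 85 mm high; leave it alone. Origin under its middle
- spoon: wooden spoon, 240 mm long, lying on the worktop; leave it alone
- oil: green oil bottle, 60 mm across, 200 mm high; leave it alone. Origin under its middle
Mind the look-alikes: they are no part of the job. What is shaped like the roll_b but pink is not meant. Of the things that look like the handle, take the one that is farthest to the robot's right at the start.

How it is judged (in metres and radians):
On the way, in this order (a step that is already met when the one before it is completed fails the run):
1. the hook is through the ring as far as its bend, with the tray not yet drawn out (distance between hook_bend and ring_place below 0.012 m and distance of ring_place from where it was at the start of the episode below 0.03 m), for 0.1 s.
2. the tray, hooked by the ring, has been drawn out and pulled up against its stop (over 8 N on the hook) (distance between hook_bend and ring_place below 0.013 m and distance of ring_place from where it was at the start of the episode above 0.05 m and contact force between handle and oven above 8 N), for 0.1 s.
At the end, for the whole second after the job is handed in: The tray is left out where it met its stop (more than 50 mm out from where it began), the ring is round the hook's bend (bend within 14 mm of ring_place), the handle is let go and at rest, and both rolls are still on the tray (distance of ring_place from where it was at the start of the episode above 0.05 m and distance between hook_bend and ring_place below 0.014 m and linear speed of handle below 0.03 m/s and angular speed of handle below 0.3 rad/s and height (world z) of each of roll_a, roll_b above 0.03 m); the robot touches nothing.
It fails at once if the hook is forced while it is being threaded (more than 10 N on the ring, tray or oven before the tray has come out 30 mm) (contact force between handle and oven above 10 N and distance of ring_place from where it was at the start of the episode below 0.03 m).
It fails at once if the handle is forced against the tray, its ring or the oven (more than 25 N) (contact force between handle and oven above 25 N).
It fails at once if the tray is yanked (a roll on it moves faster than 0.3 m/s) (linear speed of any of roll_a, roll_b above 0.3 m/s).
It fails at once if the fingers, gripper or arm touch the hot tray or oven (more than 3 N) (contact force between any of the arm, the fingers and oven above 3 N).
It fails at once if a bystander is disturbed (moved more than 20 mm) (distance of any of mug, jam_jar, salt, spoon, oil from where it was at the start of the episode above 0.02 m).
It also fails if it takes over 64 s, if anything falls off the work surface, if the arm or the gripper's body presses on something with over 40 N, if the wrist force passes 120 N, or if a joint passes its speed limit or range.

### The arm

A 7-joint arm with a two-finger parallel gripper is mounted at the origin on the work surface. World frame = base frame: x ahead of the robot, y to its left, z up, the work surface at z = 0. Lengths are in m, angles in degrees, forces in N, time in s.
With the tool pointing down it reaches from about 0.4 to 0.925 m from the base axis. Payload 5.6 kg.
Tool frame: the origin (TCP) lies where the fingers leave the gripper's body, on its centre line; the fingertips stand 73 mm ahead of it and the grasp point (between the pads) lies 54 mm ahead of it; z points along the fingers, y is the line along which they close (so a half turn about z gives the same grasp; the last joint's range is limited). The gripper opens to 85 mm and grips with 20 to 120 N. Pads are 22 mm wide; open, the fingers measure 114 mm over their backs; the gripper's body (76 mm by 85 mm) begins 54 mm behind the grasp point. The pads swing forward as they close: fully open they stand 13 mm farther back than shut.
Start: joints at [74.083, 26.786, -0.665, 91.828, 0.344, 61.387, -3.226], TCP at [0.151, -0.632, 0.304] pointing down, gripper open.
Joint ranges: [-144.91, 144.91], [-17.63, 115.5], [-89.93, 88.59], [15.96, 139.68], [-74.01, 254.01], [8.47, 105.57], [-167.45, 167.45]. Speed limits (degrees/s): [147.25, 147.25, 180, 180, 180, 180, 180].

### API

Orientations are given as [roll, pitch, yaw] about the fixed x, y, z axes, in that order (R = Rz(yaw) Ry(pitch) Rx(roll)).
In Python, from plant import get_state, get_image, order gives the robot as it stands.
- The arm moves only by the shell command python3 -m crank 'ROWS' [FORCE]. ROWS is JSON, a list of rows, each an object of numbers: "hand": the opening, from -1 (shut) to 1 (fully open); "dx", "dy", "dz": the shift along the world's x, y, z in cm; "ax", "ay", "az": the turn, a rotation vector about the world's x, y, z in rad. A call has 1 to 8 rows; each row is the pose to reach, as a shift and turn from the pose commanded when the call began; what a row does not reach only later rows make up. A row lasts 1/12 s, in which the tool goes at most 41.7 mm and 7.16 degrees, less where a joint would pass 70% of its speed; a pose out of reach is approached as far as the arm can. A call with a gripper value outside its range is refused whole. The fingers move at their own pace and stop on an object; FORCE is the grip in N (left out, the last holds). Time passes only in rows, so rows that repeat a pose let the fingers close. It gives the time, the measured TCP pose, the force, the opening and the grip force at its end, in the units of the state.
- get_state(): the state, without advancing time (a new reading comes with each control period).
- get_image(name): name is "scene" or "top" or "wrist"; returns a dict with "color" (480x640x3 uint8, blue, green, red), "vfov" (degrees; the focal length in pixels is half the picture's height over the tangent of half this angle, whatever the lens; pixels are square), "cx", "cy" (the principal point, pixels), "R" (3x3) and "t" (3): a world point X has camera coordinates R X + t; the wrist camera has in their place "hand_eye" (4x4, takes a point from camera to tool coordinates, whose origin is the TCP and whose axes are the flange's). Camera axes: x right, y down, z forward; pixel columns grow to the right and rows downward; lengths in m; the calibration is good to about 2 mm. A picture is of the moment at which its call begins: read the wrist's pose just before it. There is no depth.
- order.hand_in(): hands the job in; it is judged then, once.
The state is a dict: "time_s": time; "joint_pos": joint angles; "joint_vel": joint speeds; "tau": joint torques, N m; "tcp_pos": TCP position; "ee_rot": TCP orientation; "ft_force": force on the tool from outside, world axes, zero at the start; "ft_torque": the same for the moment, N m; "width": opening from 0.0 (shut) to 1.0 (fully open); "gripper_force": force on a finger pad.
Only numpy, scipy, OpenCV 4.12 (cv2) and the standard library are available. Lean on these libraries where they do the work, as an engineer would, in place of code of your own. Each camera call takes 0.05 s, during which the arm holds its last target. There are 200 camera calls.

## Working session

There is one attempt and no reset: what is moved stays moved. The work goes in short steps, Python scripts to look and compute and a shell command to move; the robot and the scene stay as the last step left them, time stands still between calls to the robot, and variables do not carry over. Pictures are saved under pics/ and viewed, at most 10 in all, crops included, and the job is handed in when it is done.

```bash
ls; mkdir -p pics; python3 - <<'E'
from plant import get_state,get_image
import cv2,pickle
print(get_state())
d={}
for n in ("scene","top"):
    im=get_image(n);d[n]=im;cv2.imwrite(f"pics/{n}0.png",im["color"]);print(n,im["vfov"],im["cx"],im["cy"],im["R"],im["t"])
pickle.dump(d,open("im0.pkl","wb"))
E
```

```text
pics
{'time_s': 0.0, 'joint_pos': array([74.08361879, 26.83545834, -0.66421595, 91.88289515,  0.34365728,
       61.38839528, -3.22711666]), 'joint_vel': array([-0.06085757,  0.05075989,  0.00385079, -0.0301576 , -0.0310284 ,
       -0.07309029,  0.01401074]), 'tau': array([-1.04117112e-04, -5.32390344e+01,  2.13386177e-02, -2.51301849e+01,
        1.14233448e-02,  7.63965596e-03,  2.03599228e-06]), 'tcp_pos': array([ 0.15104761, -0.63174096,  0.3029301 ]), 'ee_rot': array([-1.79895485e+02,  7.44388517e-03,  1.34470796e+01]), 'ft_force': array([ 0.9741218 , -0.58023186,  0.40028945]), 'ft_torque': array([0.01308185, 0.03038252, 0.02300116]), 'gripper_force': 0.0, 'width': 0.9991629568572312}
scene 46.645683131106324 326.53214954362204 237.07598560097287 [[ 0.53342808  0.84583447  0.00430452]
 [ 0.49709094 -0.30936633 -0.81067446]
 [-0.68436473  0.43457626 -0.58548134]] [-0.26510262 -0.21378244  1.64833851]
top 51.19893917949224 324.3316212684963 236.83490031738725 [[-0.01001865 -0.99987258  0.01242774]
 [-0.98750444  0.00793846 -0.15739109]
 [ 0.15727238 -0.0138493  -0.98745815]] [-0.01532639  0.52946209  0.9992204 ]
```

View pics/scene0.png

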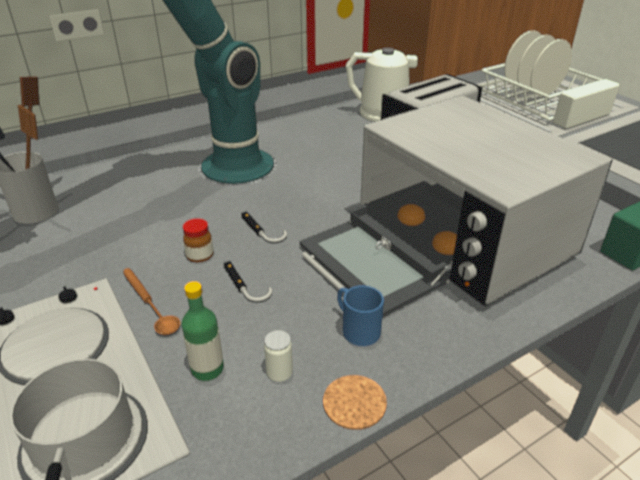

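View pics/top0.png

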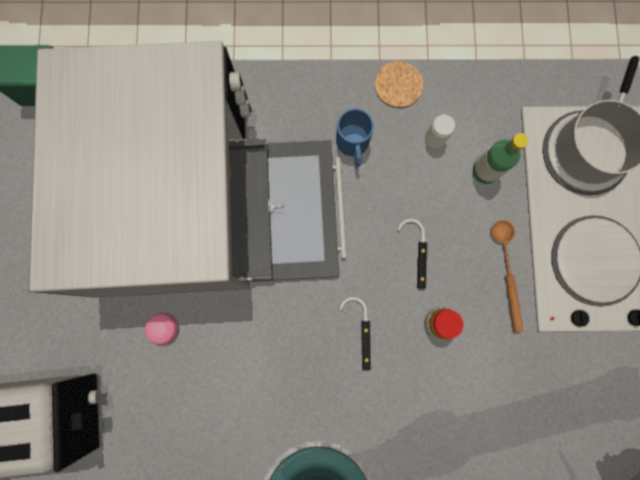

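Scene: two hooked handles. The rightmost in the top view is the target, with its bar at (422,262) and hook at (410,225). The oven faces image-right (−y), with the ring at about (274,207) and the door edges at x≈338.

```bash
cat > h.py <<'E'
import numpy as np,cv2,pickle
def ray(im,uv):
    f=240/np.tan(np.radians(im["vfov"]/2)); uv=np.asarray(uv,float)
    R=np.array(im["R"]);t=np.array(im["t"])
    d=R.T@np.array([(uv[0]-im["cx"])/f,(uv[1]-im["cy"])/f,1]); return -R.T@t,d
def onz(im,uv,z):
    o,d=ray(im,uv); return o+d*(z-o[2])/d[2]
E
python3 - <<'E'
from h import *
d=pickle.load(open("im0.pkl","rb"));im=d["top"];c=im["color"].astype(int)
g=c.max(2)
m=np.zeros((480,640),np.uint8);m[236:292,405:440]=(g[236:292,405:440]<50)
ys,xs=np.nonzero(m);print(len(xs))
r=cv2.minAreaRect(np.c_[xs,ys].astype(np.float32));b=cv2.boxPoints(r)
print(r);P=np.array([onz(im,p,.016)[:2] for p in b]);print(P,P.mean(0))
for n,p,z in [("hookbend",(411,220),.008),("tip",(400,231),.008),("ring",(274,207),.046),("doorUR",(331,141),.022),("doorLR",(339,277),.022),("oventopU",(222,42),.26),("oventopL",(228,286),.26),("mug",(355,132),.09),("jar",(449,324),.085),("doorhandU",(337,160),.022),("doorhandL",(344,257),.022)]:
    print(n,onz(im,p,z).round(4))
cv2.imwrite("pics/z.png",np.hstack([cv2.resize(im["color"][120:300,225:345],None,fx=3.3,fy=3.3,interpolation=2),cv2.resize(im["color"][205:295,385:445],None,fx=6.6,fy=6.6,interpolation=2)]))
E
```

```text
258
((421.5, 265.0), (44.0, 7.0), 90.0)
[[ 0.51853182 -0.2200582 ]
 [ 0.5184092  -0.23502114]
 [ 0.4249222  -0.23111843]
 [ 0.42505935 -0.21636284]] [ 0.47173064 -0.22564015]
hookbend [ 0.5701 -0.2085  0.008 ]
tip [ 0.5461 -0.1838  0.008 ]
ring [0.5926 0.0844 0.046 ]
doorUR [ 0.7445 -0.0371  0.022 ]
doorLR [ 0.4471 -0.0502  0.022 ]
oventopU [0.8396 0.1577 0.26  ]
oventopL [0.4157 0.1387 0.26  ]
mug [ 0.7389 -0.0845  0.09  ]
jar [ 0.3489 -0.2601  0.085 ]
doorhandU [ 0.7013 -0.0496  0.022 ]
doorhandL [ 0.4891 -0.0614  0.022 ]
```

View pics/z.png

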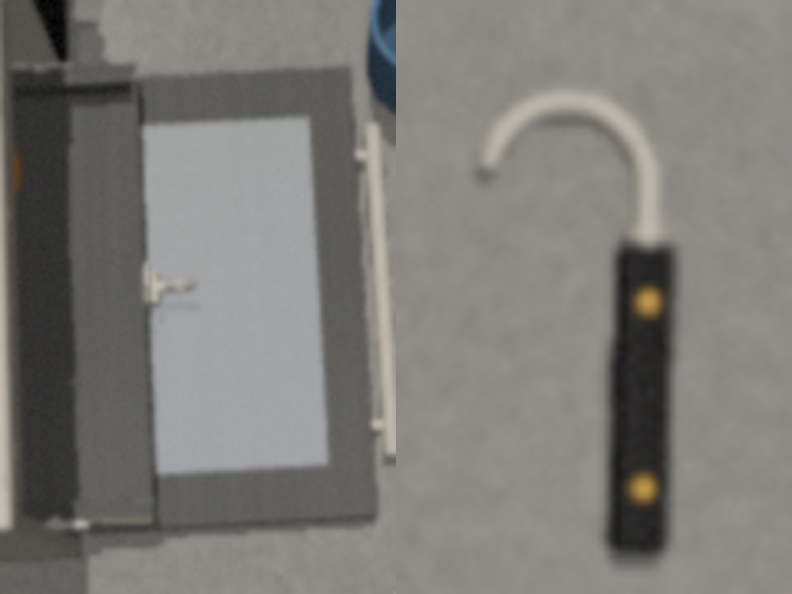

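The zoom shows the hook opening to the left (+y), rivets at top-view (423.2,250.8) and (422.4,278.9), and the ring near (279.5,206.7). The oven yaw is about 92.5°. I'll move above the handle next.

```bash
python3 - <<'E'
from h import *
d=pickle.load(open("im0.pkl","rb"));im=d["top"]
a=onz(im,(423.2,250.8),.016);b=onz(im,(422.4,278.9),.016);print(a,b,(a+b)/2,np.degrees(np.arctan2(*(a-b)[[1,0]])))
print(onz(im,(279.5,206.7),.046))
E
python3 -m crank '[{"hand":1,"dx":3,"dy":2.5,"az":-0.08},{"hand":1,"dx":5.5,"dy":5.5,"az":-0.16},{"hand":1,"dx":8,"dy":8.5,"az":-0.23},{"hand":1,"dx":10.5,"dy":11.5,"az":-0.23},{"hand":1,"dx":13,"dy":14.5,"az":-0.23},{"hand":1,"dx":15.5,"dy":17.5,"az":-0.23},{"hand":1,"dx":18,"dy":20.5,"az":-0.23},{"hand":1,"dx":20.5,"dy":23.5,"az":-0.23}]'
python3 -m crank '[{"hand":1,"dx":2.5,"dy":3},{"hand":1,"dx":5,"dy":6},{"hand":1,"dx":7.5,"dy":9},{"hand":1,"dx":9.5,"dy":12,"dz":-2},{"hand":1,"dx":11,"dy":14.5,"dz":-4},{"hand":1,"dx":11.5,"dy":17,"dz":-5},{"hand":1,"dx":11.5,"dy":17,"dz":-5},{"hand":1,"dx":11.5,"dy":17,"dz":-5}]'
python3 - <<'E'
from plant import *
import cv2,pickle
s=get_state();im=get_image("wrist");print(s["tcp_pos"],s["ee_rot"],im["hand_eye"],im["vfov"],im["cx"],im["cy"])
im["s"]=s;pickle.dump(im,open("w1.pkl","wb"));cv2.imwrite("pics/w1.png",im["color"])
E
```

```text
[ 0.50167819 -0.23048279  0.016     ] [ 0.4419878 -0.2263335  0.016    ] [ 0.471833   -0.22840814  0.016     ] -3.976438355808513
[0.59314215 0.07293209 0.046     ]
[ 0.15106349 -0.63180363  0.30304665] [-1.79908684e+02  5.84772795e-03  1.34477489e+01] [[-1.95313744e-04 -9.53678688e-01 -3.00827064e-01  7.84114973e-02]
 [ 9.99999948e-01 -1.09473419e-04 -3.02204415e-04  2.11321090e-04]
 [ 2.55273343e-04 -3.00827108e-01  9.53678660e-01 -6.98821650e-02]
 [ 0.00000000e+00  0.00000000e+00  0.00000000e+00  1.00000000e+00]] 58.21949459185937 318.2719457053385 243.1547913820117invalid input at $[0]: expected keys hand, dx, dy, dz, ax, ay, az
invalid input at $[0]: expected keys hand, dx, dy, dz, ax, ay, az
```

View pics/w1.png

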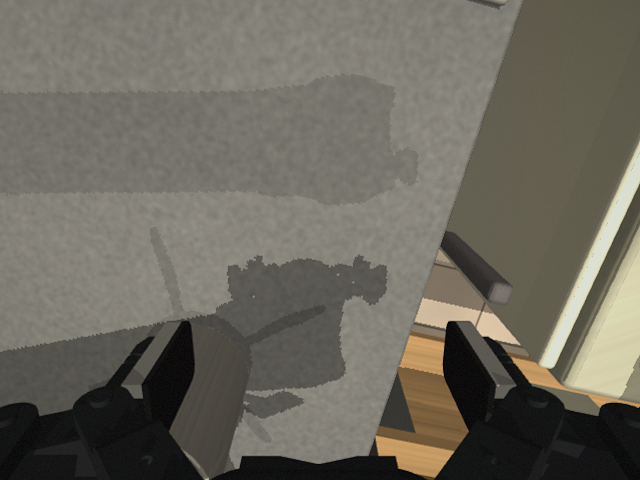

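The rows were refused because every key is required, so the arm hasn't moved. The wrist view shows only empty worktop at the start pose.

```bash

python3 -m crank '[{"hand":1,"dx":3,"dy":2.5,"dz":0,"ax":0,"ay":0,"az":-0.08},{"hand":1,"dx":5.5,"dy":5.5,"dz":0,"ax":0,"ay":0,"az":-0.16},{"hand":1,"dx":8,"dy":8.5,"dz":0,"ax":0,"ay":0,"az":-0.23},{"hand":1,"dx":10.5,"dy":11.5,"dz":0,"ax":0,"ay":0,"az":-0.3},{"hand":1,"dx":13,"dy":14.5,"dz":0,"ax":0,"ay":0,"az":-0.3},{"hand":1,"dx":15.5,"dy":17.5,"dz":0,"ax":0,"ay":0,"az":-0.3},{"hand":1,"dx":18,"dy":20.5,"dz":0,"ax":0,"ay":0,"az":-0.3},{"hand":1,"dx":20.5,"dy":23.5,"dz":0,"ax":0,"ay":0,"az":-0.3}]' 60
python3 -m crank '[{"hand":1,"dx":2.5,"dy":3,"dz":0,"ax":0,"ay":0,"az":0},{"hand":1,"dx":5,"dy":6,"dz":0,"ax":0,"ay":0,"az":0},{"hand":1,"dx":7.5,"dy":9,"dz":0,"ax":0,"ay":0,"az":0},{"hand":1,"dx":9.5,"dy":12,"dz":-2,"ax":0,"ay":0,"az":0},{"hand":1,"dx":11,"dy":14.5,"dz":-4,"ax":0,"ay":0,"az":0},{"hand":1,"dx":11.5,"dy":17,"dz":-5,"ax":0,"ay":0,"az":0},{"hand":1,"dx":11.5,"dy":17,"dz":-5,"ax":0,"ay":0,"az":0},{"hand":1,"dx":11.5,"dy":17,"dz":-5,"ax":0,"ay":0,"az":0}]'
cat >> h.py <<'E'
def wrist(n):
    from plant import get_state,get_image
    from scipy.spatial.transform import Rotation as Ro
    s=get_state();im=get_image("wrist")
    T=np.eye(4);T[:3,:3]=Ro.from_euler("xyz",s["ee_rot"],degrees=True).as_matrix();T[:3,3]=s["tcp_pos"]
    C=np.linalg.inv(T@np.array(im["hand_eye"]));im["R"]=C[:3,:3];im["t"]=C[:3,3];im["s"]=s
    pickle.dump(im,open(n+".pkl","wb"));cv2.imwrite(f"pics/{n}.png",im["color"]);return im
def proj(im,X):
    f=240/np.tan(np.radians(im["vfov"]/2));p=np.array(im["R"])@X+im["t"];return np.array([im["cx"]+f*p[0]/p[2],im["cy"]+f*p[1]/p[2]])
E
python3 - <<'E'
from h import *
im=wrist("w2");print(im["s"]["tcp_pos"],im["s"]["ee_rot"],im["s"]["time_s"])
g=im["color"].max(2);m=(g<55).astype(np.uint8)
n,l,st,ce=cv2.connectedComponentsWithStats(m)
for i in range(1,n):
    if st[i,4]>400: print(st[i],ce[i])
E
```

```text
time_s: 0.82
tcp_pos: [0.357, -0.3954, 0.3039]
ee_rot: [180.0, 0.0, -3.7]
ft_force: [0.5, 0.5, 1.0]
width: 0.997
gripper_force: 0.0
time_s: 1.48
tcp_pos: [0.4712, -0.2254, 0.253]
ee_rot: [-179.9, 0.1, -3.5]
ft_force: [0.9, -0.6, 0.7]
width: 1.003
gripper_force: 0.0
[ 0.47123521 -0.22544306  0.25302517] [-1.79942837e+02  1.11320115e-01 -3.53190593e+00] 1.4833
[   7    0   84  261 2809] [ 47.73549306 121.43787825]
[ 307  145   26  132 3025] [318.59669421 210.03206612]
[    0   321   209   159 19345] [113.45076247 426.11832515]
[  434   321   206   159 17928] [531.25786479 426.86691209]
[ 211  456  216   24 3850] [318.13194805 469.13402597]
```

View pics/w2.png

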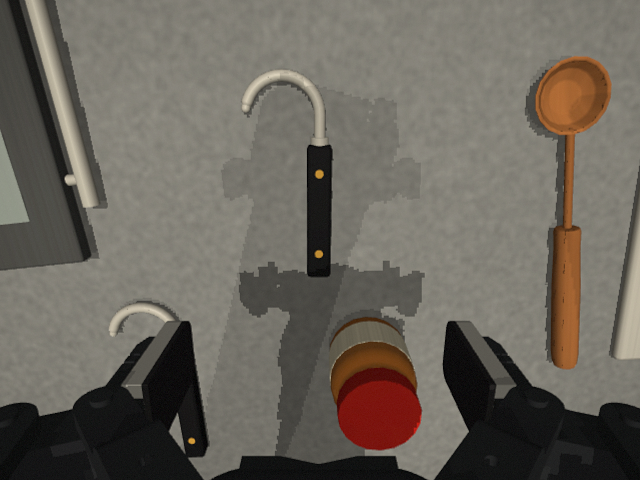

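Handle bar centre at (319,210), nearly upright in the image; hook tip (245,108); jar is clear behind.

```bash
python3 - <<'E'
from h import *
im=pickle.load(open("w2.pkl","rb"));c=im["color"]
m=np.zeros((480,640),np.uint8);m[140:280,300:340]=(c.max(2)<70)[140:280,300:340]
ys,xs=np.nonzero(m);q=np.array([onz(im,p,.016)[:2] for p in cv2.boxPoints(cv2.minAreaRect(np.c_[xs,ys].astype(np.float32)))]);print(q)
h=c[140:280,300:340].astype(int);o=(h[:,:,2]-h[:,:,0]>60).astype(np.uint8)
n,l,st,ce=cv2.connectedComponentsWithStats(o);P=[onz(im,ce[i]+[300,140],.016)[:2] for i in range(1,n) if st[i,4]>10];print(P)
a,b=P[0],P[1];print("mid",(a+b)/2,"yaw",np.degrees(np.arctan2(a[1]-b[1],a[0]-b[0])))
print(onz(im,(245.5,108),.008),onz(im,(283,74),.008))
E
```

```text
[[ 0.52447108 -0.22031907]
 [ 0.52339695 -0.23769498]
 [ 0.42461743 -0.23253412]
 [ 0.42579128 -0.21342417]]
[array([ 0.5039999 , -0.22740105]), array([ 0.44416056, -0.22329915])]
mid [ 0.47408023 -0.2253501 ] yaw -3.9214094562850867
[ 0.55163034 -0.17904053  0.008     ] [ 0.57204372 -0.20704125  0.008     ]
```

```bash

python3 -m crank '[{"hand":1,"dx":0.3,"dy":0,"dz":-4,"ax":0,"ay":0,"az":-0.007},{"hand":1,"dx":0.3,"dy":0,"dz":-8,"ax":0,"ay":0,"az":-0.007},{"hand":1,"dx":0.3,"dy":0,"dz":-12,"ax":0,"ay":0,"az":-0.007},{"hand":1,"dx":0.3,"dy":0,"dz":-15,"ax":0,"ay":0,"az":-0.007},{"hand":1,"dx":0.3,"dy":0,"dz":-16.8,"ax":0,"ay":0,"az":-0.007},{"hand":1,"dx":0.3,"dy":0,"dz":-17.6,"ax":0,"ay":0,"az":-0.007},{"hand":1,"dx":0.3,"dy":0,"dz":-17.6,"ax":0,"ay":0,"az":-0.007}]' 60
python3 -m crank '[{"hand":-1,"dx":0,"dy":0,"dz":0,"ax":0,"ay":0,"az":0},{"hand":-1,"dx":0,"dy":0,"dz":0,"ax":0,"ay":0,"az":0},{"hand":-1,"dx":0,"dy":0,"dz":0,"ax":0,"ay":0,"az":0},{"hand":-1,"dx":0,"dy":0,"dz":0,"ax":0,"ay":0,"az":0},{"hand":-1,"dx":0,"dy":0,"dz":0,"ax":0,"ay":0,"az":0},{"hand":-1,"dx":0,"dy":0,"dz":0,"ax":0,"ay":0,"az":0},{"hand":-1,"dx":0,"dy":0,"dz":0,"ax":0,"ay":0,"az":0},{"hand":-1,"dx":0,"dy":0,"dz":0,"ax":0,"ay":0,"az":0}]' 60
```

```text
time_s: 2.12
tcp_pos: [0.4731, -0.2283, 0.0766]
ee_rot: [-180.0, 0.2, -4.3]
ft_force: [0.3, 0.3, 0.7]
width: 1.001
gripper_force: 0.0
time_s: 2.78
tcp_pos: [0.4747, -0.2274, 0.0789]
ee_rot: [180.0, -0.1, -4.1]
ft_force: [-2.1, -0.0, 7.0]
width: 0.185
gripper_force: 59.9
```

```bash

python3 -m crank '[{"hand":-1,"dx":0,"dy":0,"dz":2,"ax":0,"ay":0,"az":0},{"hand":-1,"dx":0,"dy":0,"dz":5,"ax":0,"ay":0,"az":0},{"hand":-1,"dx":0,"dy":1,"dz":8,"ax":0,"ay":0,"az":0},{"hand":-1,"dx":1,"dy":4,"dz":9,"ax":0,"ay":0,"az":0},{"hand":-1,"dx":2,"dy":7.5,"dz":9,"ax":0,"ay":0,"az":-0.03},{"hand":-1,"dx":3,"dy":11,"dz":9,"ax":0,"ay":0,"az":-0.07},{"hand":-1,"dx":4,"dy":14.5,"dz":9,"ax":0,"ay":0,"az":-0.07},{"hand":-1,"dx":4.6,"dy":18,"dz":9,"ax":0,"ay":0,"az":-0.07}]' 60
python3 -m crank '[{"hand":-1,"dx":0,"dy":3,"dz":0,"ax":0,"ay":0,"az":0},{"hand":-1,"dx":0,"dy":6,"dz":0,"ax":0,"ay":0,"az":0},{"hand":-1,"dx":0,"dy":7.8,"dz":0,"ax":0,"ay":0,"az":0},{"hand":-1,"dx":0,"dy":7.8,"dz":0,"ax":0,"ay":0,"az":0},{"hand":-1,"dx":0,"dy":7.8,"dz":0,"ax":0,"ay":0,"az":0}]' 60
python3 - <<'E'
from h import *
from plant import get_image
im=wrist("w3");print(im["s"]["tcp_pos"],im["s"]["ee_rot"],im["s"]["time_s"],im["s"]["ft_force"])
s=get_image("scene");pickle.dump(s,open("s3.pkl","wb"))
u=proj(s,np.array([.593,.073,.046])).astype(int);print(u)
a=cv2.resize(im["color"],(480,360));a=cv2.copyMakeBorder(a,0,0,0,0,0)
b=cv2.resize(s["color"][u[1]-45:u[1]+45,u[0]-40:u[0]+40],(320,360),interpolation=2)
cv2.imwrite("pics/c3.png",np.hstack([a,b]))
E
```

```text
time_s: 3.45
tcp_pos: [0.5208, -0.0455, 0.1684]
ee_rot: [-180.0, -0.1, -8.2]
ft_force: [1.1, 0.4, -1.8]
width: 0.189
gripper_force: 59.0
time_s: 3.87
tcp_pos: [0.5199, 0.032, 0.1679]
ee_rot: [180.0, 0.0, -8.0]
ft_force: [0.8, -0.7, -1.5]
width: 0.186
gripper_force: 59.0
[0.51992751 0.03201067 0.1679274 ] [ 1.79997953e+02  1.50224382e-02 -7.98293271e+00] 3.8667 [ 0.79876973 -0.66277173 -1.45312364]
[377 246]
```

View pics/c3.png

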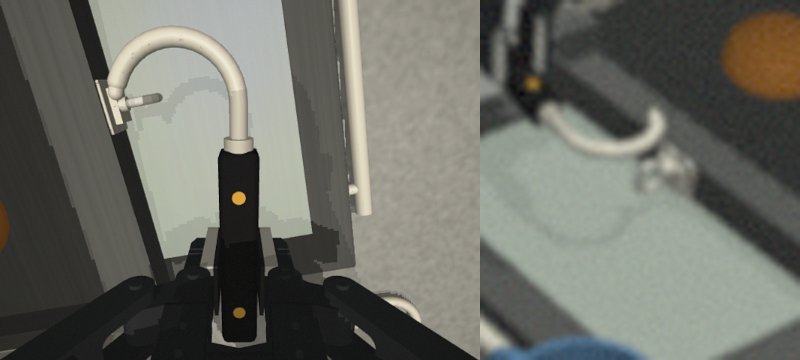

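In the wrist view the ring is edge-on, spanning (128..160, 98–103) in the 0.75 scale. The tip is above it at (115,92), and the hook is held straight. One more view from the far side will give the ring's height.

```bash

python3 -m crank '[{"hand":-1,"dx":1,"dy":-1,"dz":3,"ax":0,"ay":0,"az":0},{"hand":-1,"dx":4,"dy":-3,"dz":5,"ax":0,"ay":0,"az":0},{"hand":-1,"dx":7.5,"dy":-5,"dz":5,"ax":0,"ay":0,"az":0},{"hand":-1,"dx":11,"dy":-5,"dz":5,"ax":0,"ay":0,"az":0},{"hand":-1,"dx":13,"dy":-5,"dz":5,"ax":0,"ay":0,"az":0},{"hand":-1,"dx":13,"dy":-5,"dz":5,"ax":0,"ay":0,"az":0},{"hand":-1,"dx":13,"dy":-5,"dz":5,"ax":0,"ay":0,"az":0}]' 60
python3 - <<'E'
from h import *
im=wrist("w4");print(im["s"]["tcp_pos"],im["s"]["ee_rot"],im["s"]["time_s"],im["s"]["ft_force"])
p=pickle.load(open("w3.pkl","rb"));X=np.array([.593,.073,.046])
u=proj(im,X).astype(int);v=proj(p,X).astype(int);print(u,v)
def cr(i,u):
    x0,y0=u[0]-50,u[1]-50;print(x0,y0)
    return cv2.resize(i["color"][y0:y0+100,x0:x0+100],(400,400),interpolation=2)
cv2.imwrite("pics/c4.png",np.hstack([cr(p,v),cr(im,u)]))
E
```

```text
time_s: 4.55
tcp_pos: [0.6501, -0.0211, 0.217]
ee_rot: [180.0, 0.1, -8.3]
ft_force: [-0.7, -0.0, -0.9]
width: 0.192
gripper_force: 59.0
[ 0.65014407 -0.0211294   0.21703334] [ 1.79962358e+02  8.04802336e-02 -8.30749786e+00] 4.55 [-0.66603277 -0.03553874 -0.89478686]
[185 351] [201 135]
151 85
135 301
```

View pics/c4.png

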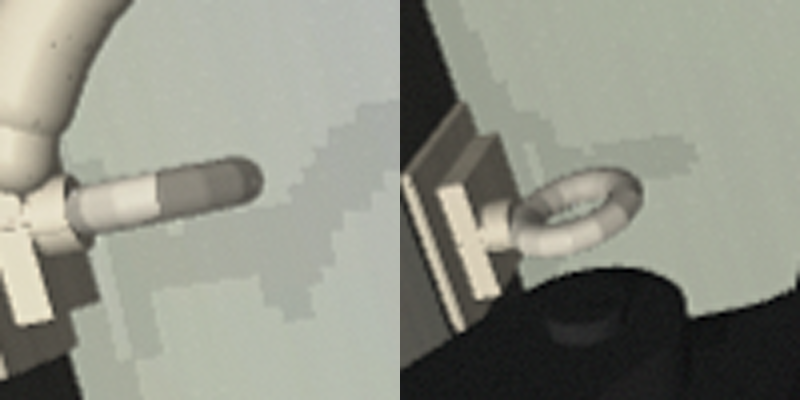

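Both crops show the ring clearly. Its centre is at (169,195) in the left crop, which is full (193.3,133.8), and at (177,212) in the right crop, which is full (179.3,354).

```bash
python3 - <<'E'
from h import *
a=pickle.load(open("w3.pkl","rb"));b=pickle.load(open("w4.pkl","rb"))
def tri(L):
    A=np.zeros((3,3));B=np.zeros(3)
    for im,uv in L:
        o,d=ray(im,uv);d/=np.linalg.norm(d);M=np.eye(3)-np.outer(d,d);A+=M;B+=M@o
    X=np.linalg.solve(A,B);return X,[proj(im,X)-uv for im,uv in L]
ua,ub=(193.25,133.75),(179.25,354.)
X,r=tri([(a,ua),(b,ub)]);print("ring",X,r)
# handle: fit from rivets and steel outline in wrist views (relative to camera is constant)
for im in (a,b):
    c=im["color"].astype(int);m=((c[:,:,2]-c[:,:,0]>70)&(c[:,:,1]-c[:,:,0]>40)).astype(np.uint8);m[:,:280]=0;m[:,360:]=0
    n,l,st,ce=cv2.connectedComponentsWithStats(m);print([ (ce[i].round(1),st[i,4]) for i in range(1,n) if st[i,4]>30])
    s=im["s"];y=np.radians(s["ee_rot"][2]);Rz=np.array([[np.cos(y),-np.sin(y),0],[np.sin(y),np.cos(y),0],[0,0,1]])
    o=s["tcp_pos"]-[0,0,.079]
    for p in [(.03,0,.016),(-.03,0,.016),(.096,.026,.008),(.0745,.0516,.008),(.100,.026,.008),(.05,.009,.008),(.05,-.009,.008)]:
        print(p,proj(im,o+Rz@np.array(p)).round(1))
c=a["color"];g=cv2.resize(c[20:220,130:350],(660,600),interpolation=2);cv2.imwrite("pics/c5.png",g)
E
```

```text
ring [0.59432655 0.07523773 0.05060787] [array([-0.09199773, -0.01242537]), array([ 0.06257157, -0.0008954 ])]
[(array([318. , 263.7]), np.int32(267)), (array([318.8, 416.7]), np.int32(175))]
(0.03, 0, 0.016) [319.5 261.9]
(-0.03, 0, 0.016) [319.4 414.5]
(0.096, 0.026, 0.008) [232.7  45.4]
(0.0745, 0.0516, 0.008) [155.4 120.1]
(0.1, 0.026, 0.008) [231.9  30.7]
(0.05, 0.009, 0.008) [292.3 196.9]
(0.05, -0.009, 0.008) [346.6 196.9]
[(array([318. , 263.7]), np.int32(266)), (array([318.7, 416.7]), np.int32(177))]
(0.03, 0, 0.016) [319.4 261.7]
(-0.03, 0, 0.016) [319.3 414.3]
(0.096, 0.026, 0.008) [232.5  45. ]
(0.0745, 0.0516, 0.008) [155.1 119.8]
(0.1, 0.026, 0.008) [231.6  30.3]
(0.05, 0.009, 0.008) [292.2 196.7]
(0.05, -0.009, 0.008) [346.5 196.7]
```

View pics/c5.png

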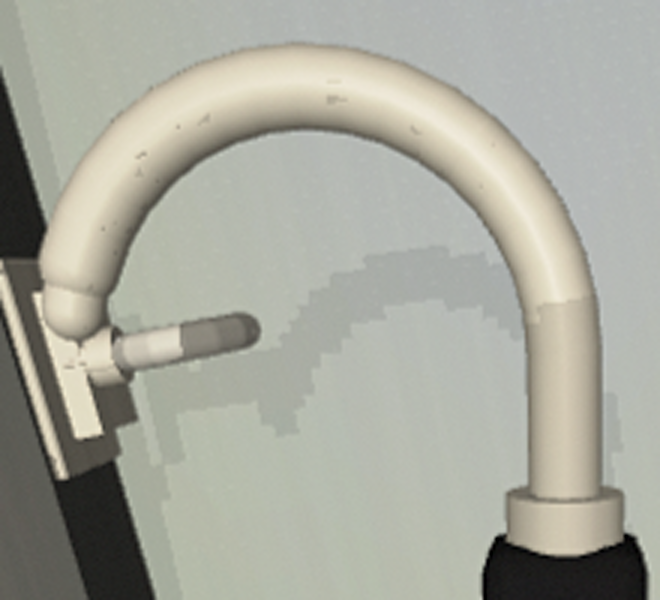

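The tip's round end is at crop (78,340) and the bend is centred at (300,86). The handle matches the kinematic prediction to within about 1 mm. Before relying on it I'll check the pose-reading noise.

```bash
python3 - <<'E'
from plant import *
import numpy as np
P=[];F=[]
for i in range(8):
    s=get_state();P.append(np.r_[s["tcp_pos"]*1000,s["ee_rot"]]);F.append(s["ft_force"]);get_image("top")
P=np.array(P);print(P.round(2));print(np.array(F).round(2))
E
```

```text
[[ 6.4923e+02 -2.0680e+01  2.1701e+02  1.7996e+02  1.3000e-01 -8.2700e+00]
 [ 6.4890e+02 -2.0280e+01  2.1723e+02  1.7996e+02  1.2000e-01 -8.2300e+00]
 [ 6.4889e+02 -1.9970e+01  2.1751e+02  1.7996e+02  1.0000e-01 -8.2000e+00]
 [ 6.4906e+02 -1.9670e+01  2.1777e+02  1.7997e+02  7.0000e-02 -8.1800e+00]
 [ 6.4926e+02 -1.9490e+01  2.1794e+02  1.7998e+02  4.0000e-02 -8.1600e+00]
 [ 6.4948e+02 -1.9340e+01  2.1809e+02  1.7999e+02  2.0000e-02 -8.1600e+00]
 [ 6.4965e+02 -1.9260e+01  2.1819e+02  1.7999e+02  0.0000e+00 -8.1500e+00]
 [ 6.4980e+02 -1.9200e+01  2.1819e+02  1.7999e+02 -1.0000e-02 -8.1500e+00]]
[[-0.77  0.63 -2.29]
 [-0.6  -0.1  -1.58]
 [-0.4   0.63 -1.33]
 [ 0.17 -0.36 -1.32]
 [ 0.02 -0.11 -1.63]
 [-0.13 -1.21 -1.7 ]
 [ 0.56 -0.06 -1.04]
 [-0.13  0.63 -0.94]]
```

The readings are clean; it's just settling lag of about 0.4 s. Next I'll work out the swing path.

```bash
cat > path.py <<'E'
import numpy as np,sys
R=np.array([.5943,.0752]);ov=np.radians(92.5)
def tcp(yaw,R=R,off=(.0692,.0263)):
    C=R-.026*np.array([np.cos(ov),np.sin(ov)]);y=np.radians(yaw);c,s=np.cos(y),np.sin(y)
    return C-np.array([[c,-s],[s,c]])@off
E
python3 - <<'E'
from path import *
cur=np.array([.6501,-.0191]);y0=-8.15
print("pre",((tcp(-12)-cur)*100).round(2),"dz",(.121-.2183)*100,np.radians(-12-y0).round(3))
p=tcp(-12)
for y in range(-12,94,3): print(y,((tcp(y)-p)*100).round(2),np.radians(y+12).round(3))
E
```

```text
pre [-12.78   5.7 ] dz -9.73 -0.067
-12 [0. 0.] 0.0
-9 [ 0.07 -0.38] 0.052
-6 [ 0.16 -0.76] 0.105
-3 [ 0.27 -1.13] 0.157
0 [ 0.4 -1.5] 0.209
3 [ 0.54 -1.85] 0.262
6 [ 0.71 -2.21] 0.314
9 [ 0.89 -2.55] 0.367
12 [ 1.09 -2.88] 0.419
15 [ 1.31 -3.2 ] 0.471
18 [ 1.55 -3.51] 0.524
21 [ 1.8 -3.8] 0.576
24 [ 2.06 -4.08] 0.628
27 [ 2.34 -4.35] 0.681
30 [ 2.64 -4.6 ] 0.733
33 [ 2.94 -4.84] 0.785
36 [ 3.26 -5.06] 0.838
39 [ 3.59 -5.27] 0.89
42 [ 3.93 -5.45] 0.942
45 [ 4.28 -5.62] 0.995
48 [ 4.64 -5.77] 1.047
51 [ 5.  -5.9] 1.1
54 [ 5.38 -6.01] 1.152
57 [ 5.75 -6.1 ] 1.204
60 [ 6.13 -6.17] 1.257
63 [ 6.52 -6.23] 1.309
66 [ 6.9  -6.26] 1.361
69 [ 7.29 -6.27] 1.414
72 [ 7.68 -6.26] 1.466
75 [ 8.06 -6.23] 1.518
78 [ 8.45 -6.18] 1.571
81 [ 8.83 -6.11] 1.623
84 [ 9.21 -6.02] 1.676
87 [ 9.58 -5.91] 1.728
90 [ 9.95 -5.79] 1.78
93 [10.3  -5.64] 1.833
```

```bash

python3 -m crank '[{"hand":-1,"dx":-3.5,"dy":1.5,"dz":0,"ax":0,"ay":0,"az":-0.067},{"hand":-1,"dx":-7,"dy":3,"dz":0,"ax":0,"ay":0,"az":-0.067},{"hand":-1,"dx":-10.5,"dy":4.7,"dz":0,"ax":0,"ay":0,"az":-0.067},{"hand":-1,"dx":-12.8,"dy":5.7,"dz":-1,"ax":0,"ay":0,"az":-0.067},{"hand":-1,"dx":-12.8,"dy":5.7,"dz":-4,"ax":0,"ay":0,"az":-0.067},{"hand":-1,"dx":-12.8,"dy":5.7,"dz":-6.5,"ax":0,"ay":0,"az":-0.067},{"hand":-1,"dx":-12.8,"dy":5.7,"dz":-8.7,"ax":0,"ay":0,"az":-0.067},{"hand":-1,"dx":-12.8,"dy":5.7,"dz":-9.7,"ax":0,"ay":0,"az":-0.067}]' 60
python3 -m crank '[{"hand":-1,"dx":0,"dy":0,"dz":0,"ax":0,"ay":0,"az":0},{"hand":-1,"dx":0,"dy":0,"dz":0,"ax":0,"ay":0,"az":0},{"hand":-1,"dx":0,"dy":0,"dz":0,"ax":0,"ay":0,"az":0},{"hand":-1,"dx":0,"dy":0,"dz":0,"ax":0,"ay":0,"az":0},{"hand":-1,"dx":0,"dy":0,"dz":0,"ax":0,"ay":0,"az":0},{"hand":-1,"dx":0,"dy":0,"dz":0,"ax":0,"ay":0,"az":0}]' 60
python3 - <<'E'
from h import *
from path import *
im=wrist("w6");print(im["s"]["tcp_pos"],im["s"]["ee_rot"],im["s"]["ft_force"],tcp(-12))
u=proj(im,np.array([.5943,.0752,.050]));print("ring pred",u)
print("front end pred",proj(im,np.array([.5943+.0105*.0436,.0752-.0105,.050])))
x0,y0=int(u[0])-70,max(0,int(u[1])-80);print(x0,y0)
cv2.imwrite("pics/c6.png",cv2.resize(im["color"][y0:y0+140,x0:x0+160],None,fx=4,fy=4,interpolation=2))
E
```

```text
time_s: 5.67
tcp_pos: [0.5208, 0.0378, 0.1188]
ee_rot: [179.9, 0.2, -12.0]
ft_force: [-0.1, -0.1, -1.8]
width: 0.185
gripper_force: 59.0
time_s: 6.17
tcp_pos: [0.5227, 0.0378, 0.1218]
ee_rot: [-180.0, -0.1, -12.0]
ft_force: [-0.4, -0.0, -1.6]
width: 0.188
gripper_force: 59.0
[0.52265496 0.0377639  0.12175011] [-1.79978078e+02 -8.61921656e-02 -1.20028278e+01] [-0.35824648 -0.01446176 -1.58348981] [0.52227821 0.03788695]
ring pred [161.30054558 159.364799  ]
front end pred [191.89779591 151.11576346]
91 79
```

View pics/c6.png

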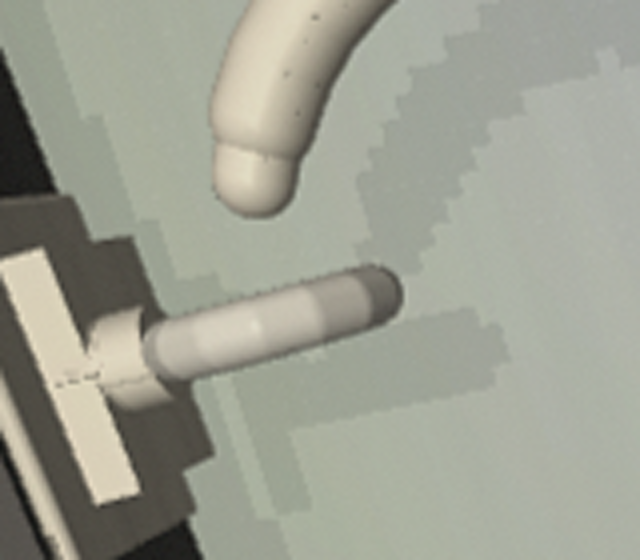

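Tip at crop (257,177) is just ahead of the ring. The ring's front end is at (403,285), where I predicted it. I'll refine with these pixels.

```bash
python3 - <<'E'
from h import *
from path import *
W=[pickle.load(open(f"w{i}.pkl","rb")) for i in (3,4,6)]
def tri(L):
    A=np.zeros((3,3));B=np.zeros(3)
    for im,uv in L:
        o,d=ray(im,uv);d/=np.linalg.norm(d);M=np.eye(3)-np.outer(d,d);A+=M;B+=M@o
    X=np.linalg.solve(A,B);return X.round(4),[(proj(im,X)-uv).round(2) for im,uv in L]
f=[(217,130),(195.5,348.5),(191.75,150.2)]
print(tri(list(zip(W,f))));print(tri([(W[0],f[0]),(W[1],f[1])]));print(tri([(W[2],f[2]),(W[1],f[1])]))
im=W[2];s=im["s"];t=(155.3,122.4)
y=np.radians(s["ee_rot"][2])
for z in (.048,.0495,.0508,.052,.054):
    p=onz(im,t,z)[:2]-s["tcp_pos"][:2];c,n=np.cos(y),np.sin(y)
    print(z,(np.array([[c,n],[-n,c]])@p).round(4))
E
```

```text
(array([0.5947, 0.0657, 0.0469]), [array([ 0.03, -0.73]), array([ 0.11, -0.04]), array([-0.18,  1.  ])])
(array([0.5944, 0.066 , 0.0465]), [array([-0.1 , -0.02]), array([0.07, 0.  ])])
(array([0.595 , 0.0655, 0.0476]), [array([-0.25,  0.01]), array([ 0.13, -0.01])])
0.048 [0.0738 0.0529]
0.0495 [0.0738 0.0523]
0.0508 [0.0739 0.0519]
0.052 [0.0739 0.0514]
0.054 [0.074  0.0507]
```

```bash

python3 -m crank '[{"hand":-1,"dx":0.07,"dy":-0.38,"dz":0,"ax":0,"ay":0,"az":0.052},{"hand":-1,"dx":0.16,"dy":-0.76,"dz":0,"ax":0,"ay":0,"az":0.105},{"hand":-1,"dx":0.27,"dy":-1.13,"dz":0,"ax":0,"ay":0,"az":0.157},{"hand":-1,"dx":0.4,"dy":-1.5,"dz":0,"ax":0,"ay":0,"az":0.209},{"hand":-1,"dx":0.4,"dy":-1.5,"dz":0,"ax":0,"ay":0,"az":0.209},{"hand":-1,"dx":0.4,"dy":-1.5,"dz":0,"ax":0,"ay":0,"az":0.209},{"hand":-1,"dx":0.4,"dy":-1.5,"dz":0,"ax":0,"ay":0,"az":0.209},{"hand":-1,"dx":0.4,"dy":-1.5,"dz":0,"ax":0,"ay":0,"az":0.209}]' 60
python3 -m crank '[{"hand":-1,"dx":0.07,"dy":-0.18,"dz":0,"ax":0,"ay":0,"az":0.026},{"hand":-1,"dx":0.14,"dy":-0.36,"dz":0,"ax":0,"ay":0,"az":0.052},{"hand":-1,"dx":0.14,"dy":-0.36,"dz":0,"ax":0,"ay":0,"az":0.052},{"hand":-1,"dx":0.14,"dy":-0.36,"dz":0,"ax":0,"ay":0,"az":0.052}]' 60
python3 -c "
from path import *
print(tcp(0),tcp(3))"
```

```text
time_s: 6.88
tcp_pos: [0.5261, 0.0231, 0.121]
ee_rot: [-180.0, -0.0, -0.0]
ft_force: [0.2, -0.5, -0.6]
width: 0.191
gripper_force: 59.0
time_s: 7.22
tcp_pos: [0.5276, 0.019, 0.1209]
ee_rot: [-180.0, 0.0, 2.9]
ft_force: [-0.5, -0.5, -1.7]
width: 0.191
gripper_force: 59.0
[0.5262341  0.02292475] [0.52770538 0.01933914]
```

```bash

python3 -m crank '[{"hand":-1,"dx":0.08,"dy":-0.18,"dz":0,"ax":0,"ay":0,"az":0.026},{"hand":-1,"dx":0.17,"dy":-0.36,"dz":0,"ax":0,"ay":0,"az":0.052},{"hand":-1,"dx":0.17,"dy":-0.36,"dz":0,"ax":0,"ay":0,"az":0.052},{"hand":-1,"dx":0.17,"dy":-0.36,"dz":0,"ax":0,"ay":0,"az":0.052}]' 60
python3 -m crank '[{"hand":-1,"dx":0.09,"dy":-0.17,"dz":0,"ax":0,"ay":0,"az":0.026},{"hand":-1,"dx":0.18,"dy":-0.34,"dz":0,"ax":0,"ay":0,"az":0.052},{"hand":-1,"dx":0.18,"dy":-0.34,"dz":0,"ax":0,"ay":0,"az":0.052},{"hand":-1,"dx":0.18,"dy":-0.34,"dz":0,"ax":0,"ay":0,"az":0.052}]' 60
python3 -c "
from path import *
print(tcp(6),tcp(9))"
```

```text
time_s: 7.55
tcp_pos: [0.5294, 0.0154, 0.1209]
ee_rot: [-180.0, 0.0, 5.9]
ft_force: [-0.1, 0.7, -0.8]
width: 0.19
gripper_force: 59.0
time_s: 7.88
tcp_pos: [0.5311, 0.012, 0.1209]
ee_rot: [-180.0, 0.0, 8.9]
ft_force: [0.2, 0.1, -1.1]
width: 0.19
gripper_force: 59.0
[0.52936229 0.01583545] [0.5312003  0.01242328]
```

```bash

python3 -m crank '[{"hand":-1,"dx":0.1,"dy":-0.14,"dz":0,"ax":0,"ay":0,"az":0.026},{"hand":-1,"dx":0.2,"dy":-0.29,"dz":0,"ax":0,"ay":0,"az":0.052},{"hand":-1,"dx":0.2,"dy":-0.29,"dz":0,"ax":0,"ay":0,"az":0.052},{"hand":-1,"dx":0.2,"dy":-0.29,"dz":0,"ax":0,"ay":0,"az":0.052}]' 60
python3 -m crank '[{"hand":-1,"dx":0.11,"dy":-0.16,"dz":0,"ax":0,"ay":0,"az":0.026},{"hand":-1,"dx":0.22,"dy":-0.32,"dz":0,"ax":0,"ay":0,"az":0.052},{"hand":-1,"dx":0.22,"dy":-0.32,"dz":0,"ax":0,"ay":0,"az":0.052},{"hand":-1,"dx":0.22,"dy":-0.32,"dz":0,"ax":0,"ay":0,"az":0.052}]' 60
python3 -m crank '[{"hand":-1,"dx":0.12,"dy":-0.15,"dz":0,"ax":0,"ay":0,"az":0.026},{"hand":-1,"dx":0.24,"dy":-0.31,"dz":0,"ax":0,"ay":0,"az":0.052},{"hand":-1,"dx":0.24,"dy":-0.31,"dz":0,"ax":0,"ay":0,"az":0.052},{"hand":-1,"dx":0.24,"dy":-0.31,"dz":0,"ax":0,"ay":0,"az":0.052}]' 60
python3 -c "
from path import *
print(tcp(12),tcp(15),tcp(18))"
```

```text
time_s: 8.22
tcp_pos: [0.5331, 0.0091, 0.1209]
ee_rot: [-180.0, 0.0, 11.9]
ft_force: [0.2, 0.1, -1.0]
width: 0.187
gripper_force: 59.0
time_s: 8.55
tcp_pos: [0.5353, 0.0059, 0.1209]
ee_rot: [-180.0, 0.0, 14.9]
ft_force: [0.1, 0.2, -1.0]
width: 0.19
gripper_force: 59.0
time_s: 8.88
tcp_pos: [0.5378, 0.0028, 0.1209]
ee_rot: [180.0, -0.0, 17.8]
ft_force: [0.2, 0.1, -1.1]
width: 0.195
gripper_force: 59.0
[0.53321437 0.00911198] [0.53539898 0.00591062] [0.53774814 0.00282798]
```

```bash

python3 -m crank '[{"hand":-1,"dx":0.12,"dy":-0.15,"dz":0,"ax":0,"ay":0,"az":0.026},{"hand":-1,"dx":0.25,"dy":-0.29,"dz":0,"ax":0,"ay":0,"az":0.052},{"hand":-1,"dx":0.25,"dy":-0.29,"dz":0,"ax":0,"ay":0,"az":0.052},{"hand":-1,"dx":0.25,"dy":-0.29,"dz":0,"ax":0,"ay":0,"az":0.052}]' 60
python3 -m crank '[{"hand":-1,"dx":0.13,"dy":-0.14,"dz":0,"ax":0,"ay":0,"az":0.026},{"hand":-1,"dx":0.26,"dy":-0.28,"dz":0,"ax":0,"ay":0,"az":0.052},{"hand":-1,"dx":0.26,"dy":-0.28,"dz":0,"ax":0,"ay":0,"az":0.052},{"hand":-1,"dx":0.26,"dy":-0.28,"dz":0,"ax":0,"ay":0,"az":0.052}]' 60
python3 -m crank '[{"hand":-1,"dx":0,"dy":0,"dz":0.1,"ax":0,"ay":0,"az":0},{"hand":-1,"dx":0,"dy":0,"dz":0.1,"ax":0,"ay":0,"az":0},{"hand":-1,"dx":0,"dy":0,"dz":0.1,"ax":0,"ay":0,"az":0}]' 60
python3 -m crank '[{"hand":-1,"dx":0,"dy":0,"dz":0.1,"ax":0,"ay":0,"az":0},{"hand":-1,"dx":0,"dy":0,"dz":0.1,"ax":0,"ay":0,"az":0},{"hand":-1,"dx":0,"dy":0,"dz":0.1,"ax":0,"ay":0,"az":0}]' 60
python3 -c "
from path import *
print(tcp(21),tcp(24))"
```

```text
time_s: 9.22
tcp_pos: [0.5403, -0.0001, 0.1209]
ee_rot: [-180.0, -0.0, 20.8]
ft_force: [-0.4, 0.5, -1.9]
width: 0.188
gripper_force: 59.0
time_s: 9.55
tcp_pos: [0.5429, -0.0028, 0.1209]
ee_rot: [-180.0, -0.0, 23.8]
ft_force: [-1.2, 1.3, -0.8]
width: 0.186
gripper_force: 59.0
time_s: 9.8
tcp_pos: [0.5428, -0.0026, 0.122]
ee_rot: [180.0, -0.0, 23.8]
ft_force: [-0.6, -0.5, -1.0]
width: 0.187
gripper_force: 59.0
time_s: 10.05
tcp_pos: [0.5427, -0.0026, 0.1229]
ee_rot: [-180.0, 0.0, 23.8]
ft_force: [0.3, 1.0, -2.4]
width: 0.193
gripper_force: 58.9
[ 5.40255416e-01 -1.27481087e-04] [ 0.54291393 -0.00294767]
```

```bash

python3 -m crank '[{"hand":-1,"dx":0,"dy":0,"dz":0.1,"ax":0,"ay":0,"az":0},{"hand":-1,"dx":0,"dy":0,"dz":0.1,"ax":0,"ay":0,"az":0},{"hand":-1,"dx":0,"dy":0,"dz":0.1,"ax":0,"ay":0,"az":0}]' 60
python3 - <<'E'
from plant import *
import numpy as np
F=[];T=[]
for i in range(4): s=get_state();F.append(s["ft_force"]);T.append(s["ft_torque"]);get_image("top")
print(s["tcp_pos"],np.mean(F,0),np.mean(T,0))
E
```

```text
time_s: 10.3
tcp_pos: [0.5426, -0.0026, 0.1237]
ee_rot: [-180.0, 0.0, 23.8]
ft_force: [-0.2, 0.2, -3.3]
width: 0.187
gripper_force: 58.7
[ 0.54263946 -0.00262891  0.12374254] [ 0.10302059  0.29283624 -3.40716773] [-0.04932042  0.10177049  0.02005005]
```

```bash

python3 -m crank '[{"hand":-1,"dx":0,"dy":0,"dz":-0.2,"ax":0,"ay":0,"az":0},{"hand":-1,"dx":0,"dy":0,"dz":-0.4,"ax":0,"ay":0,"az":0},{"hand":-1,"dx":0,"dy":0,"dz":-0.4,"ax":0,"ay":0,"az":0},{"hand":-1,"dx":0,"dy":0,"dz":-0.4,"ax":0,"ay":0,"az":0}]' 60
python3 -m crank '[{"hand":-1,"dx":0,"dy":0,"dz":-0.1,"ax":0,"ay":0,"az":0},{"hand":-1,"dx":0,"dy":0,"dz":-0.1,"ax":0,"ay":0,"az":0},{"hand":-1,"dx":0,"dy":0,"dz":-0.1,"ax":0,"ay":0,"az":0}]' 60
python3 -c "
from plant import *
F=[]
for i in range(4): s=get_state();F.append(s['ft_force']);get_image('top')
print(s['tcp_pos'],sum(F)/4)"
```

```text
time_s: 10.83
tcp_pos: [0.5431, -0.0026, 0.12]
ee_rot: [180.0, -0.0, 23.8]
ft_force: [-0.3, -0.7, 0.2]
width: 0.19
gripper_force: 59.1
time_s: 11.08
tcp_pos: [0.5431, -0.0026, 0.1191]
ee_rot: [180.0, -0.0, 23.8]
ft_force: [0.0, -0.5, 0.1]
width: 0.189
gripper_force: 59.2
[ 0.54303909 -0.0025781   0.11908949] [ 0.11911516 -0.00786424  0.02362807]
```

The hook is threaded: it touches softly both above (.1237) and below (.119), so the centre is about .121. I'll centre it and continue the swing.

```bash

python3 -m crank '[{"hand":-1,"dx":0,"dy":0,"dz":0.2,"ax":0,"ay":0,"az":0},{"hand":-1,"dx":0.28,"dy":-0.27,"dz":0.2,"ax":0,"ay":0,"az":0.052},{"hand":-1,"dx":0.58,"dy":-0.52,"dz":0.2,"ax":0,"ay":0,"az":0.105},{"hand":-1,"dx":0.58,"dy":-0.52,"dz":0.2,"ax":0,"ay":0,"az":0.105},{"hand":-1,"dx":0.58,"dy":-0.52,"dz":0.2,"ax":0,"ay":0,"az":0.105}]' 60
python3 -m crank '[{"hand":-1,"dx":0.3,"dy":-0.24,"dz":0,"ax":0,"ay":0,"az":0.052},{"hand":-1,"dx":0.62,"dy":-0.46,"dz":0,"ax":0,"ay":0,"az":0.105},{"hand":-1,"dx":0.62,"dy":-0.46,"dz":0,"ax":0,"ay":0,"az":0.105},{"hand":-1,"dx":0.62,"dy":-0.46,"dz":0,"ax":0,"ay":0,"az":0.105},{"hand":-1,"dx":0.62,"dy":-0.46,"dz":0,"ax":0,"ay":0,"az":0.105}]' 60
python3 -c "
from path import *
print(tcp(30),tcp(36))
from plant import *
F=[]
for i in range(4): s=get_state();F.append(s['ft_force']);get_image('top')
print(s['tcp_pos'],sum(F)/4)"
```

```text
time_s: 11.7
tcp_pos: [0.5482, -0.008, 0.1207]
ee_rot: [-180.0, 0.0, 29.7]
ft_force: [0.7, 1.0, -1.0]
width: 0.19
gripper_force: 59.0
time_s: 12.12
tcp_pos: [0.5544, -0.0124, 0.1208]
ee_rot: [-180.0, 0.0, 35.7]
ft_force: [0.0, 0.8, -0.8]
width: 0.191
gripper_force: 59.0
[ 0.54865515 -0.00815172] [ 0.55490888 -0.01272714]
[ 0.55455253 -0.0124028   0.12087011] [ 0.099153    0.09392426 -1.2531751 ]
```

```bash

python3 -m crank '[{"hand":-1,"dx":0.33,"dy":-0.21,"dz":0,"ax":0,"ay":0,"az":0.052},{"hand":-1,"dx":0.67,"dy":-0.39,"dz":0,"ax":0,"ay":0,"az":0.105},{"hand":-1,"dx":1.02,"dy":-0.56,"dz":0,"ax":0,"ay":0,"az":0.157},{"hand":-1,"dx":1.38,"dy":-0.71,"dz":0,"ax":0,"ay":0,"az":0.209},{"hand":-1,"dx":1.38,"dy":-0.71,"dz":0,"ax":0,"ay":0,"az":0.209},{"hand":-1,"dx":1.38,"dy":-0.71,"dz":0,"ax":0,"ay":0,"az":0.209},{"hand":-1,"dx":1.38,"dy":-0.71,"dz":0,"ax":0,"ay":0,"az":0.209}]' 60
python3 -c "
from path import *
from plant import *
F=[]
for i in range(4): s=get_state();F.append(s['ft_force']);get_image('top')
print(s['tcp_pos'],tcp(s['ee_rot'][2]),sum(F)/4)"
```

```text
time_s: 12.9
tcp_pos: [0.5683, -0.0195, 0.1208]
ee_rot: [-180.0, 0.0, 47.7]
ft_force: [0.1, -0.8, -0.7]
width: 0.187
gripper_force: 59.0
[ 0.56834654 -0.01945544  0.12088399] [ 0.56843837 -0.01970682] [-0.21561361 -0.18473115 -0.88069555]
```

```bash

python3 -m crank '[{"hand":-1,"dx":0.36,"dy":-0.14,"dz":0,"ax":0,"ay":0,"az":0.052},{"hand":-1,"dx":0.74,"dy":-0.25,"dz":0,"ax":0,"ay":0,"az":0.105},{"hand":-1,"dx":1.11,"dy":-0.34,"dz":0,"ax":0,"ay":0,"az":0.157},{"hand":-1,"dx":1.49,"dy":-0.42,"dz":0,"ax":0,"ay":0,"az":0.209},{"hand":-1,"dx":1.49,"dy":-0.42,"dz":0,"ax":0,"ay":0,"az":0.209},{"hand":-1,"dx":1.49,"dy":-0.42,"dz":0,"ax":0,"ay":0,"az":0.209},{"hand":-1,"dx":1.49,"dy":-0.42,"dz":0,"ax":0,"ay":0,"az":0.209}]' 60
python3 -c "
from path import *
from plant import *
F=[]
for i in range(4): s=get_state();F.append(s['ft_force']);get_image('top')
print(s['tcp_pos'],tcp(s['ee_rot'][2]),sum(F)/4)
q=tcp(60)
for y in (63,66,69,72,75,78,81,84,87,90,92.5): print(y,((tcp(y)-q)*100).round(2),np.radians(y-60).round(3))"
```

```text
time_s: 13.68
tcp_pos: [0.5834, -0.0235, 0.1209]
ee_rot: [180.0, -0.0, 59.7]
ft_force: [0.2, 0.8, -0.6]
width: 0.192
gripper_force: 59.0
[ 0.58340961 -0.02354016  0.12097677] [ 0.58332752 -0.02380785] [ 0.52491731  0.87641685 -0.78400134]
63 [ 0.38 -0.05] 0.052
66 [ 0.77 -0.08] 0.105
69 [ 1.16 -0.09] 0.157
72 [ 1.55 -0.09] 0.209
75 [ 1.93 -0.06] 0.262
78 [ 2.32 -0.01] 0.314
81 [2.7  0.06] 0.367
84 [3.07 0.15] 0.419
87 [3.45 0.26] 0.471
90 [3.81 0.39] 0.524
92.5 [4.11 0.51] 0.567
```

```bash

python3 -m crank '[{"hand":-1,"dx":0.38,"dy":-0.05,"dz":0,"ax":0,"ay":0,"az":0.052},{"hand":-1,"dx":0.77,"dy":-0.08,"dz":0,"ax":0,"ay":0,"az":0.105},{"hand":-1,"dx":1.16,"dy":-0.1,"dz":0,"ax":0,"ay":0,"az":0.157},{"hand":-1,"dx":1.55,"dy":-0.1,"dz":0,"ax":0,"ay":0,"az":0.212},{"hand":-1,"dx":1.55,"dy":-0.1,"dz":0,"ax":0,"ay":0,"az":0.212},{"hand":-1,"dx":1.55,"dy":-0.1,"dz":0,"ax":0,"ay":0,"az":0.212},{"hand":-1,"dx":1.55,"dy":-0.1,"dz":0,"ax":0,"ay":0,"az":0.212}]' 60
python3 -c "
from path import *
from plant import *
F=[]
for i in range(4): s=get_state();F.append(s['ft_force']);get_image('top')
print(s['tcp_pos'],tcp(s['ee_rot'][2]),sum(F)/4)"
```

```text
time_s: 14.47
tcp_pos: [0.5988, -0.0245, 0.1209]
ee_rot: [-180.0, -0.0, 71.9]
ft_force: [0.8, 2.7, 0.1]
width: 0.185
gripper_force: 59.1
[ 0.59888925 -0.02450941  0.12100542] [ 0.59895537 -0.02472071] [ 0.83482283  2.41440774 -0.54957733]
```

```bash

python3 -m crank '[{"hand":-1,"dx":0,"dy":0.15,"dz":0,"ax":0,"ay":0,"az":0},{"hand":-1,"dx":0.38,"dy":0.18,"dz":0,"ax":0,"ay":0,"az":0.052},{"hand":-1,"dx":0.77,"dy":0.23,"dz":0,"ax":0,"ay":0,"az":0.105},{"hand":-1,"dx":0.77,"dy":0.23,"dz":0,"ax":0,"ay":0,"az":0.105},{"hand":-1,"dx":0.77,"dy":0.23,"dz":0,"ax":0,"ay":0,"az":0.105},{"hand":-1,"dx":0.77,"dy":0.23,"dz":0,"ax":0,"ay":0,"az":0.105}]' 60
python3 -c "
from path import *
from plant import *
F=[]
for i in range(4): s=get_state();F.append(s['ft_force']);get_image('top')
print(s['tcp_pos'],tcp(s['ee_rot'][2]),sum(F)/4)"
```

```text
time_s: 15.17
tcp_pos: [0.6063, -0.023, 0.1207]
ee_rot: [-180.0, 0.1, 77.9]
ft_force: [-0.8, -0.2, -1.4]
width: 0.187
gripper_force: 59.0
[ 0.60639447 -0.02273937  0.12083223] [ 0.60666975 -0.0239469 ] [-0.44801365 -0.51847773 -1.23017998]
```

```bash

python3 -m crank '[{"hand":-1,"dx":0.38,"dy":0.07,"dz":0,"ax":0,"ay":0,"az":0.052},{"hand":-1,"dx":0.76,"dy":0.16,"dz":0,"ax":0,"ay":0,"az":0.105},{"hand":-1,"dx":0.76,"dy":0.16,"dz":0,"ax":0,"ay":0,"az":0.105},{"hand":-1,"dx":0.76,"dy":0.16,"dz":0,"ax":0,"ay":0,"az":0.105},{"hand":-1,"dx":0.76,"dy":0.16,"dz":0,"ax":0,"ay":0,"az":0.105}]' 60
python3 -m crank '[{"hand":-1,"dx":0.38,"dy":0.11,"dz":0,"ax":0,"ay":0,"az":0.052},{"hand":-1,"dx":0.75,"dy":0.24,"dz":0,"ax":0,"ay":0,"az":0.105},{"hand":-1,"dx":1.05,"dy":0.37,"dz":0,"ax":0,"ay":0,"az":0.15},{"hand":-1,"dx":1.05,"dy":0.37,"dz":0,"ax":0,"ay":0,"az":0.15},{"hand":-1,"dx":1.05,"dy":0.37,"dz":0,"ax":0,"ay":0,"az":0.15},{"hand":-1,"dx":1.05,"dy":0.37,"dz":0,"ax":0,"ay":0,"az":0.15}]' 60
python3 -c "
from path import *
from plant import *
F=[]
for i in range(4): s=get_state();F.append(s['ft_force']);get_image('top')
print(s['tcp_pos'],s['ee_rot'],tcp(s['ee_rot'][2]),sum(F)/4)"
```

```text
time_s: 15.78
tcp_pos: [0.614, -0.021, 0.1208]
ee_rot: [-180.0, 0.0, 83.9]
ft_force: [-0.0, -0.4, -0.6]
width: 0.188
gripper_force: 59.0
time_s: 16.28
tcp_pos: [0.6244, -0.0173, 0.1208]
ee_rot: [-180.0, 0.0, 92.5]
ft_force: [0.3, -0.7, -0.9]
width: 0.187
gripper_force: 59.0
[ 0.62457194 -0.01728986  0.12088841] [-1.79989946e+02  1.75155341e-02  9.25325752e+01] [ 0.62476618 -0.01874554] [ 0.2058319  -0.63042375 -0.84591294]
```

Hook fully in with handle straight out. Drawing the tray gently.

```bash

python3 -m crank '[{"hand":-1,"dx":0.01,"dy":-0.2,"dz":0,"ax":0,"ay":0,"az":0},{"hand":-1,"dx":0.02,"dy":-0.4,"dz":0,"ax":0,"ay":0,"az":0},{"hand":-1,"dx":0.03,"dy":-0.7,"dz":0,"ax":0,"ay":0,"az":0},{"hand":-1,"dx":0.04,"dy":-1,"dz":0,"ax":0,"ay":0,"az":0},{"hand":-1,"dx":0.06,"dy":-1.4,"dz":0,"ax":0,"ay":0,"az":0},{"hand":-1,"dx":0.08,"dy":-1.8,"dz":0,"ax":0,"ay":0,"az":0},{"hand":-1,"dx":0.1,"dy":-2.2,"dz":0,"ax":0,"ay":0,"az":0},{"hand":-1,"dx":0.11,"dy":-2.6,"dz":0,"ax":0,"ay":0,"az":0}]' 60
python3 -m crank '[{"hand":-1,"dx":0.02,"dy":-0.4,"dz":0,"ax":0,"ay":0,"az":0},{"hand":-1,"dx":0.04,"dy":-0.8,"dz":0,"ax":0,"ay":0,"az":0},{"hand":-1,"dx":0.05,"dy":-1.2,"dz":0,"ax":0,"ay":0,"az":0},{"hand":-1,"dx":0.07,"dy":-1.6,"dz":0,"ax":0,"ay":0,"az":0},{"hand":-1,"dx":0.09,"dy":-2,"dz":0,"ax":0,"ay":0,"az":0},{"hand":-1,"dx":0.1,"dy":-2.3,"dz":0,"ax":0,"ay":0,"az":0},{"hand":-1,"dx":0.11,"dy":-2.5,"dz":0,"ax":0,"ay":0,"az":0}]' 60
```

```text
time_s: 17.15
tcp_pos: [0.6257, -0.0411, 0.1208]
ee_rot: [-180.0, -0.2, 92.6]
ft_force: [-0.9, 4.3, -1.4]
width: 0.183
gripper_force: 59.0
time_s: 17.73
tcp_pos: [0.6268, -0.0669, 0.1208]
ee_rot: [-180.0, -0.1, 92.6]
ft_force: [-0.3, 5.5, -1.6]
width: 0.188
gripper_force: 59.0
```

```bash

python3 -m crank '[{"hand":-1,"dx":0.01,"dy":-0.15,"dz":0,"ax":0,"ay":0,"az":0},{"hand":-1,"dx":0.01,"dy":-0.3,"dz":0,"ax":0,"ay":0,"az":0},{"hand":-1,"dx":0.02,"dy":-0.45,"dz":0,"ax":0,"ay":0,"az":0}]' 60
python3 -m crank '[{"hand":-1,"dx":0.01,"dy":-0.15,"dz":0,"ax":0,"ay":0,"az":0},{"hand":-1,"dx":0.01,"dy":-0.3,"dz":0,"ax":0,"ay":0,"az":0}]' 60
python3 -m crank '[{"hand":-1,"dx":0.01,"dy":-0.15,"dz":0,"ax":0,"ay":0,"az":0},{"hand":-1,"dx":0.01,"dy":-0.3,"dz":0,"ax":0,"ay":0,"az":0}]' 60
```

```text
time_s: 17.98
tcp_pos: [0.6271, -0.0716, 0.1209]
ee_rot: [-180.0, -0.1, 92.6]
ft_force: [-1.5, 5.0, -2.6]
width: 0.189
gripper_force: 59.0
time_s: 18.15
tcp_pos: [0.6272, -0.0746, 0.1209]
ee_rot: [180.0, -0.1, 92.6]
ft_force: [-0.3, 4.2, -1.3]
width: 0.186
gripper_force: 59.0
time_s: 18.32
tcp_pos: [0.6273, -0.0776, 0.1209]
ee_rot: [180.0, -0.1, 92.6]
ft_force: [-1.3, 4.7, -2.2]
width: 0.188
gripper_force: 59.0
```

```bash

python3 -m crank '[{"hand":-1,"dx":0.01,"dy":-0.15,"dz":0,"ax":0,"ay":0,"az":0},{"hand":-1,"dx":0.01,"dy":-0.3,"dz":0,"ax":0,"ay":0,"az":0}]' 60
python3 -m crank '[{"hand":-1,"dx":0.01,"dy":-0.15,"dz":0,"ax":0,"ay":0,"az":0},{"hand":-1,"dx":0.01,"dy":-0.3,"dz":0,"ax":0,"ay":0,"az":0}]' 60
```

```text
time_s: 18.48
tcp_pos: [0.6274, -0.0805, 0.1209]
ee_rot: [180.0, -0.1, 92.6]
ft_force: [-1.3, 4.7, -1.5]
width: 0.19
gripper_force: 59.0
time_s: 18.65
tcp_pos: [0.6274, -0.0829, 0.1209]
ee_rot: [180.0, -0.2, 92.6]
ft_force: [-1.4, 8.4, -1.7]
width: 0.189
gripper_force: 59.0
```

```bash

python3 -m crank '[{"hand":-1,"dx":0,"dy":-0.1,"dz":0,"ax":0,"ay":0,"az":0},{"hand":-1,"dx":0,"dy":-0.1,"dz":0,"ax":0,"ay":0,"az":0}]' 60
```

```text
time_s: 18.82
tcp_pos: [0.6274, -0.083, 0.1208]
ee_rot: [180.0, -0.2, 92.6]
ft_force: [-1.4, 8.1, -0.8]
width: 0.185
gripper_force: 59.0
```

```bash

python3 -m crank '[{"hand":-1,"dx":0,"dy":-0.1,"dz":0,"ax":0,"ay":0,"az":0},{"hand":-1,"dx":0.01,"dy":-0.2,"dz":0,"ax":0,"ay":0,"az":0},{"hand":-1,"dx":0.01,"dy":-0.2,"dz":0,"ax":0,"ay":0,"az":0},{"hand":-1,"dx":0.01,"dy":-0.2,"dz":0,"ax":0,"ay":0,"az":0}]' 60
```

```text
time_s: 19.15
tcp_pos: [0.6274, -0.0832, 0.1207]
ee_rot: [-180.0, -0.3, 92.7]
ft_force: [-0.9, 11.3, -2.1]
width: 0.192
gripper_force: 58.9
```

```bash

python3 -m crank '[{"hand":-1,"dx":0,"dy":-0.03,"dz":0,"ax":0,"ay":0,"az":0},{"hand":-1,"dx":0,"dy":-0.03,"dz":0,"ax":0,"ay":0,"az":0},{"hand":-1,"dx":0,"dy":-0.03,"dz":0,"ax":0,"ay":0,"az":0}]' 60
python3 -m crank '[{"hand":-1,"dx":0,"dy":0.2,"dz":0,"ax":0,"ay":0,"az":0},{"hand":-1,"dx":0,"dy":0.4,"dz":0,"ax":0,"ay":0,"az":0},{"hand":-1,"dx":0,"dy":0.6,"dz":0,"ax":0,"ay":0,"az":0},{"hand":-1,"dx":0,"dy":0.6,"dz":0,"ax":0,"ay":0,"az":0},{"hand":-1,"dx":0,"dy":0.6,"dz":0,"ax":0,"ay":0,"az":0}]' 60
python3 -c "
from h import *
d=pickle.load(open('im0.pkl','rb'))['top']
print([onz(d,p,.05).round(3) for p in ((358,166),(355,150),(372,132))], onz(d,(344,210),.03))"
```

```text
time_s: 19.4
tcp_pos: [0.6274, -0.0833, 0.1208]
ee_rot: [-180.0, -0.4, 92.7]
ft_force: [-0.3, 11.3, -2.9]
width: 0.186
gripper_force: 58.9
time_s: 19.82
tcp_pos: [0.6277, -0.0823, 0.1209]
ee_rot: [-180.0, 0.0, 92.6]
ft_force: [-0.2, 2.5, -1.3]
width: 0.188
gripper_force: 59.0
[array([ 0.679, -0.093,  0.05 ]), array([ 0.714, -0.087,  0.05 ]), array([ 0.754, -0.124,  0.05 ])] [ 0.588544   -0.06259624  0.03      ]
```

```bash

python3 -m crank '[{"hand":-1,"dx":0,"dy":0.1,"dz":0,"ax":0,"ay":0,"az":0},{"hand":-1,"dx":0,"dy":-0.1,"dz":-0.35,"ax":0.035,"ay":0,"az":0},{"hand":-1,"dx":0,"dy":-0.35,"dz":-0.7,"ax":0.07,"ay":0,"az":0},{"hand":-1,"dx":0,"dy":-0.58,"dz":-1.05,"ax":0.105,"ay":0,"az":0},{"hand":-1,"dx":0,"dy":-0.8,"dz":-1.4,"ax":0.14,"ay":0,"az":0},{"hand":-1,"dx":0,"dy":-0.8,"dz":-1.4,"ax":0.14,"ay":0,"az":0},{"hand":-1,"dx":0,"dy":-0.8,"dz":-1.4,"ax":0.14,"ay":0,"az":0},{"hand":-1,"dx":0,"dy":-0.8,"dz":-1.4,"ax":0.14,"ay":0,"az":0}]' 60
```

```text
time_s: 20.48
tcp_pos: [0.6278, -0.0908, 0.1071]
ee_rot: [179.6, -7.9, 92.6]
ft_force: [0.1, -0.5, -1.4]
width: 0.189
gripper_force: 59.1
```

```bash

python3 -m crank '[{"hand":-1,"dx":0,"dy":-0.2,"dz":-0.42,"ax":0.04,"ay":0,"az":0},{"hand":-1,"dx":0,"dy":-0.42,"dz":-0.85,"ax":0.08,"ay":0,"az":0},{"hand":-1,"dx":0,"dy":-0.42,"dz":-0.85,"ax":0.08,"ay":0,"az":0},{"hand":-1,"dx":0,"dy":-0.42,"dz":-0.85,"ax":0.08,"ay":0,"az":0},{"hand":-1,"dx":0,"dy":-0.42,"dz":-0.85,"ax":0.08,"ay":0,"az":0}]' 60
```

```text
time_s: 20.9
tcp_pos: [0.6278, -0.0943, 0.0987]
ee_rot: [179.4, -12.5, 92.7]
ft_force: [-0.7, 0.4, -0.8]
width: 0.191
gripper_force: 59.1
```

Still no contact forces. I'll open partially because the mug handle is near, then retreat along the tilted tool axis.

```bash

python3 -m crank '[{"hand":-0.45,"dx":0,"dy":0,"dz":0,"ax":0,"ay":0,"az":0},{"hand":-0.3,"dx":0,"dy":0,"dz":0,"ax":0,"ay":0,"az":0},{"hand":-0.25,"dx":0,"dy":0,"dz":0,"ax":0,"ay":0,"az":0},{"hand":-0.25,"dx":0,"dy":0,"dz":0,"ax":0,"ay":0,"az":0},{"hand":-0.25,"dx":0,"dy":0,"dz":0,"ax":0,"ay":0,"az":0},{"hand":-0.25,"dx":0,"dy":0,"dz":0,"ax":0,"ay":0,"az":0}]' 20
python3 -m crank '[{"hand":-0.25,"dx":0,"dy":-0.2,"dz":1,"ax":0,"ay":0,"az":0},{"hand":-0.25,"dx":0,"dy":-0.55,"dz":2.5,"ax":0,"ay":0,"az":0},{"hand":-0.25,"dx":0,"dy":-1.1,"dz":5,"ax":0,"ay":0,"az":0},{"hand":-0.25,"dx":0,"dy":-1.8,"dz":8,"ax":0,"ay":0,"az":0},{"hand":-0.25,"dx":0,"dy":-2.6,"dz":11.5,"ax":0,"ay":0,"az":0},{"hand":-0.25,"dx":0,"dy":-3.4,"dz":15,"ax":0,"ay":0,"az":0},{"hand":-0.25,"dx":0,"dy":-3.4,"dz":15,"ax":0,"ay":0,"az":0},{"hand":-0.25,"dx":0,"dy":-3.4,"dz":15,"ax":0,"ay":0,"az":0}]'
python3 - <<'E'
from h import *
from plant import get_image
w=wrist("w9");s=get_image("scene");print(w["s"]["time_s"],w["s"]["ft_force"])
cv2.imwrite("pics/c9.png",np.hstack([cv2.resize(w["color"],(400,300)),cv2.resize(s["color"][180:360,280:520],(400,300),interpolation=2)]))
E
```

```text
time_s: 21.4
tcp_pos: [0.6277, -0.0941, 0.0985]
ee_rot: [179.4, -12.6, 92.7]
ft_force: [0.1, -1.0, -0.9]
width: 0.375
gripper_force: 0.0
time_s: 22.07
tcp_pos: [0.6289, -0.1292, 0.2524]
ee_rot: [179.1, -12.4, 92.6]
ft_force: [0.1, 0.6, -0.6]
width: 0.377
gripper_force: 0.0
22.0667 [ 0.12418568  0.63792584 -0.57858274]
```

View pics/c9.png

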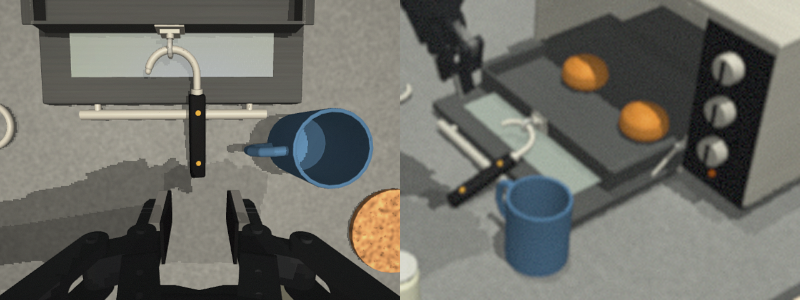

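The picture shows the hook through the ring at (170,45), the bar at rest across the door edge, both rolls on the drawn tray, and the mug untouched. I'll hand in.

```bash
python3 -m crank '[{"hand":-0.25,"dx":0,"dy":0,"dz":0,"ax":0,"ay":0,"az":0},{"hand":-0.25,"dx":0,"dy":0,"dz":0,"ax":0,"ay":0,"az":0},{"hand":-0.25,"dx":0,"dy":0,"dz":0,"ax":0,"ay":0,"az":0},{"hand":-0.25,"dx":0,"dy":0,"dz":0,"ax":0,"ay":0,"az":0},{"hand":-0.25,"dx":0,"dy":0,"dz":0,"ax":0,"ay":0,"az":0},{"hand":-0.25,"dx":0,"dy":0,"dz":0,"ax":0,"ay":0,"az":0}]' && python3 -c "
from plant import order
print(order.hand_in())"
```

```text
time_s: 22.67
tcp_pos: [0.6276, -0.128, 0.2481]
ee_rot: [179.4, -12.6, 92.6]
ft_force: [-0.0, -0.3, 0.5]
width: 0.376
gripper_force: 0.0
the job is handed in; nothing more can be done
None
```

I handed the job in at about 23 s: the tray is out about 65 mm against its stop (leaned on with about 11 N), the handle is let go and still hooked in the ring, both rolls are on the tray, and the mug beside it is undisturbed; hand-in gave no verdict.

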